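Seat the keyed drive hub on the spindle

TASK

Put the keyed aluminium drive hub, hexagon up, on the upright spindle of the green cartridge, and turn it there under light pressure until its tab drops into the spindle's keyway and the hub sits fully home on the dark collar. Be gentle: never force the hub against the spindle. Let go of it in the end, and leave the pail, the sanding block and the glue bottle where they stand.

Things in the scene. Friction and masses are not known exactly. Their poses are not given: they have to be found in the camera images.
- hub_center (a point): Loose aluminium drive hub, 46 mm high, about 0.2 kg: its centre, on the axis half-way up (underside 23 mm below). It starts upright on the bench, z up, yaw -0.8 to 0.8. Below, a round flange 62 mm across, 20 mm high, flat-topped; on it a hexagon 26 mm high. Open bore through it: upper 32 mm is 20 mm across, lowest 14 mm is 45 mm across. Same axes for all hub points.
- hub_grip (a point): Where to grip the hub: on its axis, 12 mm above hub_center, at mid-height of the hexagon, which is 34 mm across flats and reaches 13 mm above and below this point. The flange (62 mm across) sticks out just below it, so fingertips must stay above it. The six flats face along the hub's own x axis and every 60 degrees from it.
- hub_tab (a point): The hub's one brass tab, inside the wide lower part of the bore: its middle at the underside, 17 mm from the axis in the hub's own -x direction (23 mm below hub_center). It is 8.5 mm wide, 14 mm high, flush with the underside, and reaches inwards to 11.5 mm from the axis. A red mark on the flange stands over it.
- spindle_seat (a point): Green spindle cartridge, fixed on a 150 mm square plywood base: point on the spindle's axis level with the top of the dark collar (72 mm across), 92 mm above the bench. Here the hub's underside rests when home (hub_center 23 mm above the seat). z up along the spindle; -x is the cartridge's front (yellow mark on the plywood). Same axes for all spindle points.
- spindle_shoulder (a point): Top of the spindle's keyed part (42 mm across, 13 mm high), on the axis. The keyway, 10 mm wide, open at this flat shoulder, is cut in its side to the 18 mm core, full height. Its direction is NOT measured: within 1.0 rad either side of the cartridge's front; seen from above as a dark notch or found by feel. The tab rides on the shoulder until within about 3 degrees, then drops 13 mm.
- spindle_nose (a point): Top end of the spindle's plain nose, on the axis, 42 mm above the shoulder, 55 mm above the seat. The nose is steel, 18 mm across, and tapers over its last 6 mm to 9 mm across. The spindle is locked: it does not turn. The hub slides down the nose by its own weight; pressing or twisting it against spindle or collar with more than 60 N, all contacts added up, is too much.
- pail: White paint pail with pink lid, 106 mm across, 97 mm high; origin at the centre of its underside. Leave it alone.
- sanding_block: Cork sanding block 100 x 65 x 32 mm; origin at the centre of its underside. Leave it alone.
- glue: Yellow glue bottle, 56 mm across, 130 mm high; origin at the centre of its underside. Leave it alone.
Not all that is in view belongs to the job. Of the things that look like the part that bears hub_center, the middle-sized one is meant.

How it is judged:
On the way:
1. the hub is on the spindle's nose, not yet in the keyway (horizontal distance between hub_center and spindle_seat below 0.005 m and z of hub_center in the frame of spindle_seat between 0.033 and 0.066 m and angle between hub_center's own z axis and vertical below 0.2 rad), for 0.05 s.
At the end, for the whole second after the job is handed in: The hub rests upright (within 0.1 rad), hexagon up, on the spindle, its axis within 4 mm of the spindle's and its underside within 3 mm of the collar (hub_center 20 to 26 mm above the seat), at rest and released (horizontal distance between hub_center and spindle_seat below 0.004 m and z of hub_center in the frame of spindle_seat between 0.02 and 0.026 m and angle between hub_center's own z axis and vertical below 0.1 rad and linear speed of hub below 0.02 m/s and contact force between the fingers and hub below 0.05 N); the robot touches nothing.
It fails at once if the hub is pressed or twisted against the spindle or cartridge with more than 60 N, all contacts added up (contact force between hub and cartridge above 60 N).
It fails at once if the pail is moved more than 2 cm (distance of pail from where it was at the start of the episode above 0.02 m).
It fails at once if the sanding block is moved more than 2 cm (distance of sanding_block from where it was at the start of the episode above 0.02 m).
It fails at once if the glue bottle is moved more than 2 cm (distance of glue from where it was at the start of the episode above 0.02 m).
It also fails if it takes over 72 s, if anything falls off the work surface, if the arm or the gripper's body presses on something with over 40 N, if the wrist force passes 120 N, or if a joint passes its speed limit or range.

ROBOT

A 6-joint arm with a two-finger parallel gripper is mounted at the origin on the work surface. World frame = base frame: x ahead of the robot, y to its left, z up, the work surface at z = 0. Lengths are in m, angles in rad, forces in N, time in s.
With the tool pointing down it reaches from about 0.25 to 0.725 m from the base axis. Payload 9.7 kg.
Tool frame: the origin (TCP) lies midway between the tips of the shut fingers; the grasp point (between the pads) lies 19 mm behind it; y points along the fingers, x is the direction in which the jaws open and shut, and the axes are right-handed (so a half turn about y gives the same grasp; the last joint's range is limited). The gripper opens to 85 mm and grips with 20 to 120 N. Pads are 22 mm wide; open, the fingers measure 114 mm over their backs; the gripper's body (76 mm by 85 mm) begins 54 mm behind the grasp point. The pads swing forward as they close: fully open they stand 13 mm farther back than shut.
Start: joints at [1.141, 0.087, 0.176, 1.66, 0, 1.571], TCP at [0.229, 0.5, 0.191] pointing down, gripper open.
Joint ranges: [-3.13, 3.13], [-0.85, 1.81], [-1.15, 1.24], [-2.2, 2.28], [-1.44, 1.52], [-3.14, 3.14]. Speed limits (rad/s): [2.22, 2.22, 2.57, 3.14, 3.14, 3.14].

INTERFACE

Orientations are given as [roll, pitch, yaw] about the fixed x, y, z axes, in that order (R = Rz(yaw) Ry(pitch) Rx(roll)).
In Python, from station import bot gives the robot as it stands.
- The arm moves only by the tool drive_tool, never from a script. Its argument "commands" is a list of rows, each a list of 3 entries, a list of its own where there are three numbers: the shift along the tool's x, y, z in cm, then the turn about the tool's y in rad, then the opening in per cent of the stroke, from 0 (shut) to 100 (fully open). In form: [[[x, y, z], roll, grip], ...]. A call has 1 to 20 rows; each row shifts and turns the pose as measured when the row begins, along the tool's axes as they then stand; what a row does not reach is not made up. A row lasts 1/10 s, in which the tool goes at most 50 mm and 8.59 degrees, less where a joint would pass 70% of its speed; a pose out of reach is approached as far as the arm can. A call with a gripper value outside its range is refused whole. The fingers move at their own pace and stop on an object; the grip force is fixed at half the most. Time passes only in rows, so rows that do not move let the fingers close. It gives the time, the measured TCP pose, the force and the opening at its end, in the units of the state.
- bot.state(): the state, without advancing time (a new reading comes with each control period).
- bot.camera(name): name is "side" or "top"; returns (picture, depth): 480x640x3 uint8, red, green, blue; 480x640 float32, m along the optical axis (not along the pixel's ray), 0 where there is no reading.
- bot.camera_model(name): a dict with "intrinsics" (3x3 intrinsics, pixels), "world_from_camera" (4x4, takes a point from camera to world coordinates). Camera axes: x right, y down, z forward; pixel columns grow to the right and rows downward; lengths in m; the calibration is good to about 2 mm. A picture is of the moment at which its call begins. camera_model takes no time and is no camera call.
- bot.close_job(): hands the job in, once; it reports no verdict.
The state is a dict: "clock": time; "joint_positions": joint angles; "qvel": joint speeds; "joint_efforts": joint torques, N m; "tool_pos": TCP position; "orientation": TCP orientation; "contact_force": force on the tool from outside, world axes, zero at the start; "moment": the same for the moment, N m; "finger_gap": finger opening in m.
Only numpy, scipy, OpenCV 4.12 (cv2) and the standard library are available. Lean on these libraries where they do the work, as an engineer would, in place of code of your own. Each camera call takes 0.05 s, during which the arm holds its last target.

## Working session

There is one attempt and no reset: what is moved stays moved. The work goes in short steps, Python scripts to look and compute and a tool call to move; the robot and the scene stay as the last step left them, time stands still between calls to the robot, and variables do not carry over. Pictures are saved under pics/ and viewed, and the job is handed in when it is done.

Besides the shell and the picture viewer there is one more tool, called by a JSON object that holds its "method" and its "body", one argument or row to a line. drive_tool: Moves the arm, as the interface text tells. Its arguments: {"type":"object","properties":{"commands":{"type":"array"}},"required":["commands"]}

```bash
mkdir -p pics; ls; python3 - <<'E'
from station import bot
import cv2,numpy as np
s=bot.state();print(s)
for n in("side","top"):
    p,d=bot.camera(n);cv2.imwrite(f"pics/{n}0.png",p[...,::-1]);np.savez(f"{n}0.npz",p=p,d=d)
    m=bot.camera_model(n);print(n,m)
E
```

```text
pics
{'clock': 0.0, 'joint_positions': array([ 1.14103031e+00,  8.74641552e-02,  1.75110131e-01,  1.65977928e+00,
       -7.92722458e-06,  1.57080028e+00]), 'qvel': array([-0.00061911, -0.00120388, -0.0012672 , -0.00065598, -0.00104379,
       -0.00128823]), 'joint_efforts': array([-2.78887474e-04, -5.20391536e+01,  4.64798570e+01,  1.64016680e-02,
        2.24717037e-04,  9.68665574e-06]), 'tool_pos': array([0.22904688, 0.49972755, 0.19066854]), 'orientation': array([-1.57080426e+00,  1.33697342e-03,  1.14102636e+00]), 'contact_force': array([-0.27145886, -0.71189233,  1.14007127]), 'moment': array([-0.02645628, -0.06965746, -0.01482167]), 'finger_gap': 0.085439928346187}
side {'intrinsics': array([[439.45862163,   0.        , 317.65215434],
       [  0.        , 439.45862163, 239.57490748],
       [  0.        ,   0.        ,   1.        ]]), 'world_from_camera': array([[ 0.99044957, -0.05670622,  0.12567438,  0.47496447],
       [-0.13598958, -0.55203052,  0.8226598 , -0.92459316],
       [ 0.02272617, -0.83189345, -0.55446985,  0.69065771],
       [ 0.        ,  0.        ,  0.        ,  1.        ]])}
top {'intrinsics': array([[499.47208628,   0.        , 308.87280139],
       [  0.        , 499.47208628, 238.85417267],
       [  0.        ,   0.        ,   1.        ]]), 'world_from_camera': array([[-2.93592469e-02, -9.96438284e-01,  7.90492256e-02,
         5.20771475e-01],
       [-9.99564245e-01,  2.95091352e-02,  7.28388001e-04,
        -2.10286525e-02],
       [-3.05846797e-03, -7.89933946e-02, -9.96870448e-01,
         1.18736842e+00],
       [ 0.00000000e+00,  0.00000000e+00,  0.00000000e+00,
         1.00000000e+00]])}
```

View pics/side0.png

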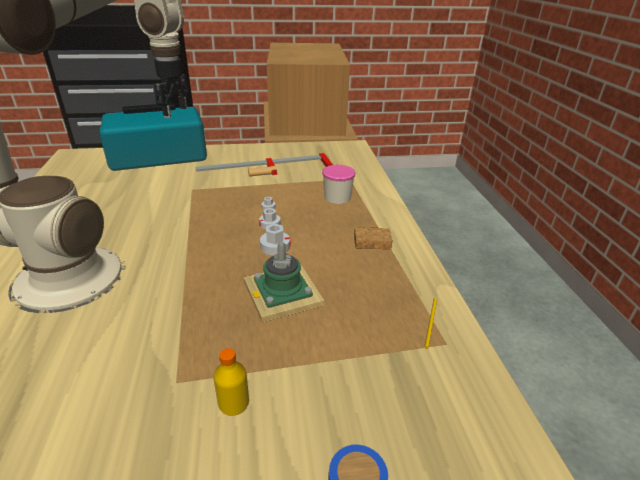

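View pics/top0.png

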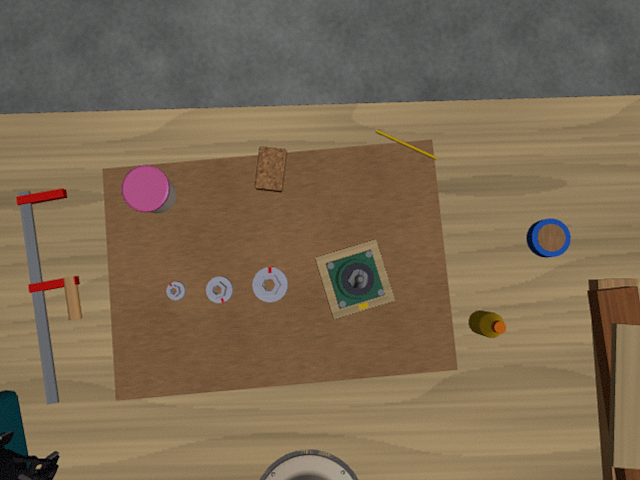

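```bash
python3 - <<'E'
import cv2,numpy as np
t=np.load("top0.npz")["p"][...,::-1];s=np.load("side0.npz")["p"][...,::-1]
a=cv2.resize(t[265:315,150:300],None,fx=5,fy=5,interpolation=cv2.INTER_CUBIC)
b=cv2.resize(t[235:325,310:400],(400,400),interpolation=cv2.INTER_CUBIC)
c=cv2.resize(s[190:320,240:330],(277,400),interpolation=cv2.INTER_CUBIC)
o=np.zeros((600,760,3),np.uint8)
o[:200,:600]=a[:200,:600];o[200:,:400]=b;o[200:,410:687]=c
o[:200,:750]=a[30:230]
cv2.imwrite("pics/crop0.png",o)
E
```

```text
(no output)
```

View pics/crop0.png

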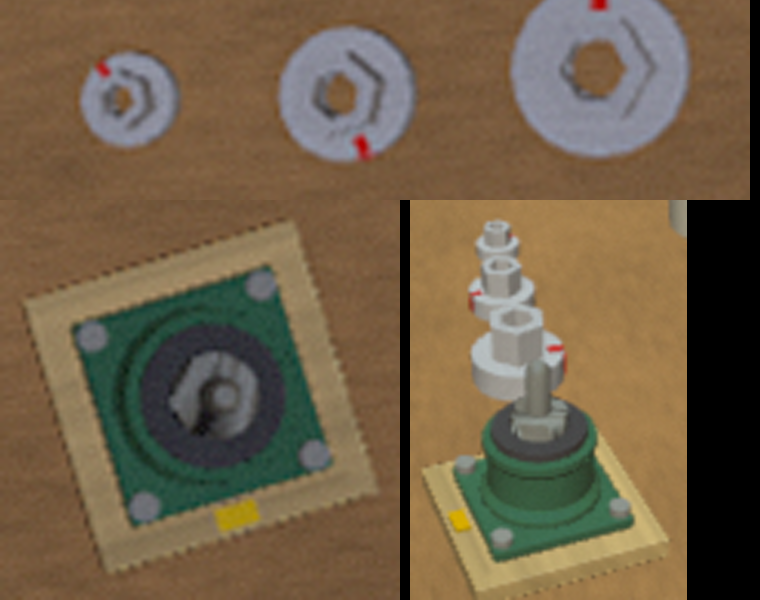

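```bash
cat > h.py <<'E'
import numpy as np,cv2
from station import bot
M={n:bot.camera_model(n) for n in("side","top")}
def ray(n,u,v):
    K=M[n]["intrinsics"];T=M[n]["world_from_camera"]
    d=T[:3,:3]@np.linalg.solve(K,[u,v,1.]);return T[:3,3],d
def plane(n,u,v,z):
    o,d=ray(n,u,v);return o+d*(z-o[2])/d[2]
def tri(a,b):
    o1,d1=ray("top",*a);o2,d2=ray("side",*b)
    t=np.linalg.lstsq(np.c_[d1,-d2],o2-o1,rcond=None)[0]
    p,q=o1+d1*t[0],o2+d2*t[1];return (p+q)/2,np.linalg.norm(p-q)
def cloud(n,d):
    K=M[n]["intrinsics"];T=M[n]["world_from_camera"];v,u=np.mgrid[:480,:640]
    P=np.stack([(u-K[0,2])/K[0,0]*d,(v-K[1,2])/K[1,1]*d,d],-1)
    return P@T[:3,:3].T+T[:3,3]
def proj(n,p):
    K=M[n]["intrinsics"];T=M[n]["world_from_camera"]
    c=T[:3,:3].T@(np.asarray(p)-T[:3,3]);c=K@c;return c[:2]/c[2]
E
python3 - <<'E'
from h import *
for n,(u0,u1,v0,v1) in {"top":(200,238,272,310),"side":(255,290,203,232)}.items():
    z=np.load(n+"0.npz");p=z["p"];C=cloud(n,z["d"])
    h=cv2.cvtColor(p,cv2.COLOR_RGB2HSV);m=np.zeros((480,640),np.uint8)
    m[v0:v1,u0:u1]=((h[...,1]<60)&(h[...,2]>80))[v0:v1,u0:u1]*255
    k,l,st,ce=cv2.connectedComponentsWithStats(m);i=1+np.argmax(st[1:,4]);print(n,st[i],ce[i])
    cn=max(cv2.findContours((l==i).astype(np.uint8),0,1)[0],key=cv2.contourArea)
    print(cv2.fitEllipse(cn),cv2.minEnclosingCircle(cn))
    red=np.zeros_like(m);red[v0:v1,u0:u1]=((h[...,1]>120)&(h[...,2]>100)&((h[...,0]<8)|(h[...,0]>172)))[v0:v1,u0:u1]
    r=np.argwhere(red)[:,::-1].mean(0);print("red",r,plane(n,*r,.02))
    P=C[l==i];print(np.histogram(P[:,2],bins=np.arange(-.004,.06,.004)))
    for lo,hi in((.016,.024),(.042,.05)):
        Q=P[(P[:,2]>lo)&(P[:,2]<hi)];print(lo,Q.mean(0),Q.min(0),Q.max(0),np.median(Q[:,2]))
    # flange centre
    e=cv2.fitEllipse(cn)[0];print("ctr",plane(n,*e,.02))
# spindle
for n,(u0,u1,v0,v1) in {"top":(310,400,235,325),"side":(240,330,225,320)}.items():
    z=np.load(n+"0.npz");C=cloud(n,z["d"])[v0:v1,u0:u1].reshape(-1,3)
    print(n,np.histogram(C[:,2],bins=np.arange(0,.16,.005)))
    for lo,hi in((.088,.096),(.101,.109),(.135,.15)):
        Q=C[(C[:,2]>lo)&(C[:,2]<hi)]
        if len(Q):print(lo,len(Q),Q.mean(0),(Q.min(0)+Q.max(0))/2,Q.max(0)-Q.min(0),np.median(Q[:,2]))
E
```

```text
top [206 276  27  27 535] [219.02242991 288.97196262]
((218.90951538085938, 288.9383850097656), (25.16868782043457, 27.39952278137207), 69.32417297363281) ((218.88613891601562, 289.31683349609375), 13.925093650817871)
red [222.16666667 300.16666667] [0.47647862 0.1853661  0.02      ]
(array([  7,  10,   9,   7,  21, 154, 152,  14,   8,   8,  10,  28,  81,
        22,   0]), array([-0.004,  0.   ,  0.004,  0.008,  0.012,  0.016,  0.02 ,  0.024,
        0.028,  0.032,  0.036,  0.04 ,  0.044,  0.048,  0.052,  0.056]))
0.016 [0.50353782 0.19118544 0.02002979] [0.4722806  0.16414519 0.01614612] [0.53274972 0.22320835 0.02377904] 0.01993860547400239
0.042 [0.50276544 0.19336298 0.04587005] [0.48497502 0.17579602 0.04205326] [0.52112518 0.21025243 0.04994618] 0.04604367034247514
ctr [0.50266087 0.19254121 0.02      ]
side [259 203  24  29 480] [270.10625    218.31458333]
((270.2212829589844, 218.63351440429688), (19.169143676757812, 32.85969161987305), 161.89443969726562) ((272.0, 217.0), 17.204750061035156)
red [260.33333333 221.83333333] [0.47340107 0.17985648 0.02      ]
(array([ 1,  5, 
[... 1579 characters left out ...]
  13,   19,   16,    0]), array([0.   , 0.005, 0.01 , 0.015, 0.02 , 0.025, 0.03 , 0.035, 0.04 ,
       0.045, 0.05 , 0.055, 0.06 , 0.065, 0.07 , 0.075, 0.08 , 0.085,
       0.09 , 0.095, 0.1  , 0.105, 0.11 , 0.115, 0.12 , 0.125, 0.13 ,
       0.135, 0.14 , 0.145, 0.15 , 0.155]))
0.088 312 [ 0.5151111  -0.1352123   0.09229611] [ 0.51579515 -0.12674553  0.09199316] [0.07006303 0.06616284 0.00787225] 0.09247529270912797
0.101 139 [ 0.51613813 -0.12934173  0.10506485] [ 0.51542517 -0.12566198  0.10473401] [0.04089994 0.04270676 0.00737412] 0.1052234547690496
0.135 48 [ 0.5149904  -0.12712268  0.14266654] [ 0.5147849  -0.12519659  0.14256683] [0.01532622 0.01669179 0.01322717] 0.14346399007505112
```

```bash
python3 - <<'E'
from h import *
z=np.load("top0.npz");p=z["p"];C=cloud("top",z["d"])
g=cv2.cvtColor(p,cv2.COLOR_RGB2GRAY).astype(np.float32);D=C[...,2].astype(np.float32)
h=cv2.cvtColor(p,cv2.COLOR_RGB2HSV)
y=np.argwhere((h[...,0]>20)&(h[...,0]<32)&(h[...,1]>200)&(h[...,2]>170));y=y[(y[:,1]>340)&(y[:,1]<390)&(y[:,0]>290)&(y[:,0]<320)]
yp=plane("top",*y.mean(0)[::-1],.018);print("yellow px",y.mean(0)[::-1],yp)
c=np.array([.5177,-.1229])
f=yp[:2]-c;print("front ang",np.arctan2(f[1],f[0]))
for a in range(100,300,8):
    r=[]
    for R in(.012,.014,.016,.018):
        u=proj("top",[c[0]+R*np.cos(np.radians(a)),c[1]+R*np.sin(np.radians(a)),.105]).astype(np.float32)
        s=lambda I:float(cv2.remap(I,u[:1].reshape(1,1),u[1:].reshape(1,1),1)[0,0])
        r.append((round(s(g)),round(s(D)*1000)))
    print(a,r)
# hub close: polar brightness edge of hexagon top via yaw check
u=proj("top",[.503,.1932,.046]);print(u,proj("top",[*c,.147]),proj("top",[*c,.092]))
E
```

```text
yellow px [362.8        306.06666667] [ 0.45323325 -0.14079536  0.018     ]
front ang -2.870819699378779
100 [(94, 106), (96, 103), (100, 104), (101, 105)]
108 [(93, 105), (94, 105), (98, 104), (100, 103)]
116 [(91, 104), (91, 105), (92, 104), (88, 105)]
124 [(87, 103), (88, 104), (89, 105), (86, 107)]
132 [(72, 96), (86, 104), (83, 105), (79, 106)]
140 [(50, 93), (61, 97), (72, 101), (69, 99)]
148 [(27, 91), (36, 92), (37, 92), (35, 94)]
156 [(22, 90), (20, 92), (21, 93), (23, 93)]
164 [(23, 90), (24, 90), (21, 92), (27, 94)]
172 [(26, 92), (43, 91), (38, 97), (42, 103)]
180 [(39, 102), (56, 104), (57, 106), (51, 108)]
188 [(53, 104), (65, 105), (65, 107), (63, 104)]
196 [(66, 105), (71, 107), (70, 107), (73, 105)]
204 [(73, 105), (79, 106), (81, 106), (89, 105)]
212 [(77, 106), (88, 104), (90, 105), (97, 105)]
220 [(78, 115), (91, 104), (99, 105), (105, 105)]
228 [(74, 109), (93, 105), (104, 106), (108, 105)]
236 [(84, 121), (95, 112), (110, 107), (106, 107)]
244 [(90, 125), (99, 592), (110, 423), (109, 107)]
252 [(86, 142), (100, 394), (113, 277), (105, 104)]
260 [(87, 139), (101, 103), (112, 108), (101, 107)]
268 [(87, 138), (100, 107), (112, 106), (107, 108)]
276 [(83, 141), (99, 109), (112, 102), (114, 102)]
284 [(76, 141), (96, 111), (107, 103), (112, 104)]
292 [(81, 123), (97, 105), (109, 106), (111, 104)]
[216.53138057 289.03679332] [359.50385491 278.47134052] [357.03782681 278.46941645]
```

```bash
cat >> h.py <<'E'
from scipy.spatial.transform import Rotation as Rn
def delta(target,yaw):
    s=bot.state();R=Rn.from_euler("xyz",s["orientation"]).as_matrix()
    d=R.T@(np.array(target)-s["tool_pos"])*100
    cy=np.arctan2(R[1,0],R[0,0])
    print("t",s["clock"],"pos",s["tool_pos"].round(4),"rpy",s["orientation"].round(3),"F",s["contact_force"].round(1),"gap",round(s["finger_gap"],4),"q",s["joint_positions"].round(2))
    print("shift cm",d.round(2),"roll",round(-(yaw-cy),3))
E
ls
```

```text
h.py
pics
side0.npz
top0.npz
```

{"method": "drive_tool", "body": {
  "commands": [
    [[0,0,0],0.14,100],
    [[0,0,0],0.14,100],
    [[0,0,0],0.14,100],
    [[0,0,0],0.14,100],
    [[0,0,0],0.14,100],
    [[0,0,0],0.14,100]
  ]
}}

```text
clock: 0.7
tool_pos: [0.2286, 0.4988, 0.1881]
orientation: [-1.576, 0.004, 0.271]
contact_force: [-0.2, 0.0, -0.0]
finger_gap: 0.0854
```

```bash
python3 -c "
from h import *
delta([.503,.1932,.12],.286)"
```

```text
t 0.7 pos [0.2286 0.4988 0.1881] rpy [-1.576  0.004  0.271] F [-0.2  0.  -0. ] gap 0.0854 q [1.14 0.09 0.17 1.66 0.   2.44]
shift cm [ 18.29   6.91 -36.76] roll -0.015
```

{"method": "drive_tool", "body": {
  "commands": [
    [[1.8,0.7,-3.7],0,100],
    [[1.8,0.7,-3.7],0,100],
    [[1.8,0.7,-3.7],0,100],
    [[1.8,0.7,-3.7],0,100],
    [[1.8,0.7,-3.7],0,100],
    [[1.8,0.7,-3.7],0,100],
    [[1.8,0.7,-3.7],0,100],
    [[1.8,0.7,-3.7],0,100],
    [[1.8,0.7,-3.7],0,100],
    [[0,0,0],0,100]
  ]
}}

```text
clock: 1.7
tool_pos: [0.4784, 0.2087, 0.1189]
orientation: [-1.578, 0.009, 0.268]
contact_force: [-0.3, -0.2, -0.4]
finger_gap: 0.0853
```

```bash
python3 -c "
from h import *
delta([.503,.1932,.08],.286)"
```

```text
t 1.7 pos [0.4784 0.2087 0.1189] rpy [-1.578  0.009  0.268] F [-0.3 -0.2 -0.4] gap 0.0853 q [ 0.41  0.02 -0.04  1.53 -0.01  1.72]
shift cm [ 2.    3.89 -2.12] roll -0.018
```

{"method": "drive_tool", "body": {
  "commands": [
    [[1.0,2.0,-1.1],-0.02,100],
    [[1.0,1.9,-1.0],0,100],
    [[0,0,0],0,100]
  ]
}}

```text
clock: 2.0
tool_pos: [0.5038, 0.1922, 0.0783]
orientation: [-1.577, 0.01, 0.286]
contact_force: [-1.0, -0.5, -0.1]
finger_gap: 0.0854
```

```bash
python3 - <<'E'
from h import *
delta([.503,.1932,.024],.286)
o=[]
for n,(u,v) in {"top":(219,289),"side":(272,218)}.items():
    p,d=bot.camera(n);c=p[v-40:v+40,u-40:u+40,::-1];o.append(cv2.resize(c,(390,390),interpolation=2))
cv2.imwrite("pics/a1.png",np.hstack(o))
E
```

```text
t 2.0 pos [0.5038 0.1922 0.0783] rpy [-1.577  0.01   0.286] F [-1.  -0.5 -0.1] gap 0.0854 q [ 0.37  0.06 -0.07  1.45 -0.01  1.65]
shift cm [0.01 5.43 0.16] roll -0.0
```

View pics/a1.png

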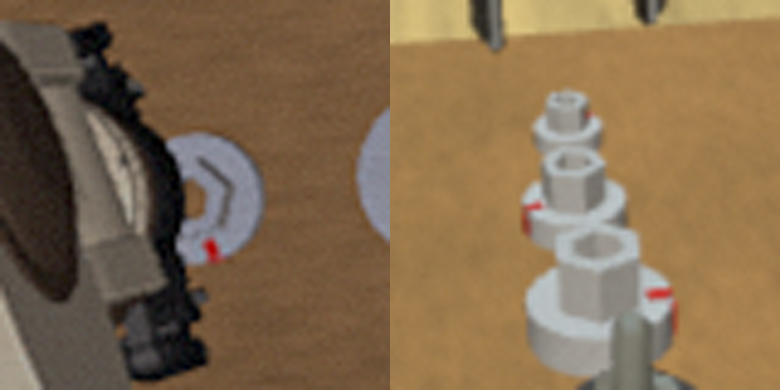

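```bash
python3 - <<'E'
from h import *
print(proj("side",[.5038,.1922,.091]),proj("side",[.5038,.1922,.0783]), proj("side",[.503,.1932,.046]))
E
```

```text
[269.69491397 197.79960254] [269.86201627 201.712019  ] [269.98684258 211.31047083]
```

```bash
python3 - <<'E'
from h import *
delta([.503,.1932,.024],.286)
p,d=bot.camera("side");C=cloud("side",d)
cv2.imwrite("pics/a2.png",cv2.resize(p[90:240,190:350,::-1],None,fx=4.8,fy=4,interpolation=2))
w=C[100:200,235:310];g=p[100:200,235:310].mean(-1)
m=(g<70)&(abs(w[...,1]-.19)<.08)
v,u=np.nonzero(m);o=np.argsort(-v)[:25]
for i in o[::2]:print(u[i]+235,v[i]+100,w[v[i],u[i]].round(3))
E
```

```text
t 2.1 pos [0.5038 0.1932 0.0808] rpy [-1.577  0.008  0.287] F [ 0.3 -0.8  0.5] gap 0.0853 q [ 0.37  0.06 -0.07  1.45 -0.01  1.65]
shift cm [-0.03  5.68  0.05] roll 0.001
252 185 [0.457 0.171 0.145]
251 184 [0.454 0.168 0.149]
252 184 [0.457 0.171 0.147]
252 183 [0.457 0.174 0.149]
251 182 [0.454 0.176 0.151]
249 182 [0.449 0.181 0.149]
249 181 [0.449 0.174 0.155]
284 181 [0.546 0.198 0.139]
251 180 [0.455 0.181 0.155]
283 180 [0.544 0.207 0.138]
250 179 [0.452 0.174 0.161]
251 179 [0.455 0.173 0.161]
284 179 [0.546 0.197 0.146]
```

View pics/a2.png

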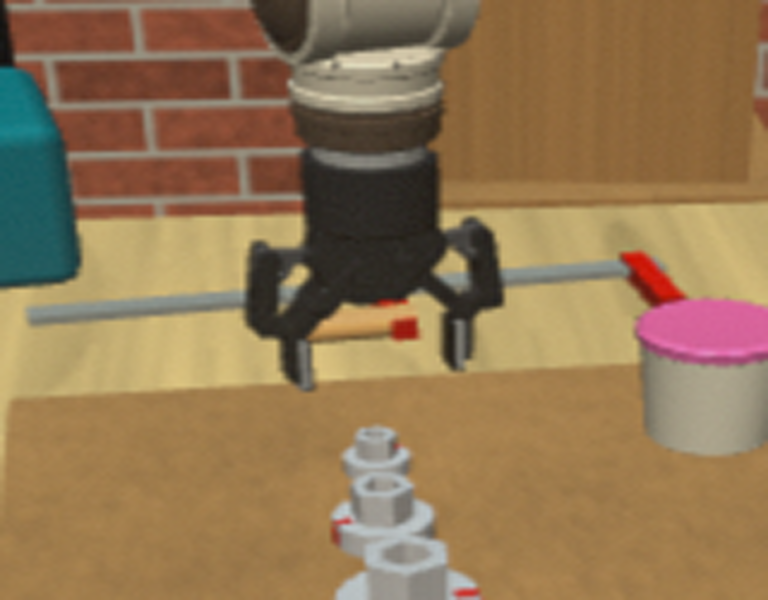

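```bash
python3 - <<'E'
from h import *
def aty(n,u,v,y):
    o,d=ray(n,u,v);return o+d*(y-o[1])/d[1]
print(aty("side",253.5,186,.181),aty("side",286,181,.206))
print(proj("side",[.229,.5,.191]),proj("side",[.229,.5,.204]))
p=np.load("side0.npz")["p"]
cv2.imwrite("pics/a3.png",cv2.resize(p[0:150,80:240,::-1],None,fx=4.8,fy=4,interpolation=2))
E
```

```text
[0.46038425 0.181      0.13608062] [0.55220033 0.206      0.1350848 ]
[178.60214538 129.00155089] [177.98377027 125.06812207]
```

View pics/a3.png

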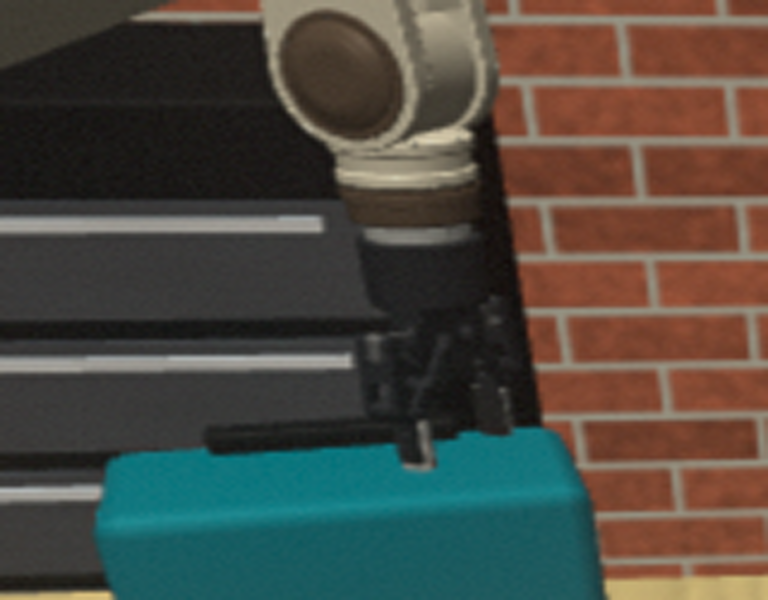

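```bash
python3 - <<'E'
from h import *
print(tri((205,290),(267.8,158)))
delta([.503,.1932,.024],.286)
p,d=bot.camera("top");C=cloud("top",d)
cv2.imwrite("pics/a4.png",cv2.resize(p[230:350,140:300,::-1],None,fx=4.8,fy=4.8,interpolation=2))
E
```

```text
(array([0.50375421, 0.18363206, 0.21622934]), np.float64(0.0013904855074937427))
t 2.15 pos [0.504  0.1936 0.0816] rpy [-1.576  0.007  0.287] F [-0.5  1.2  0. ] gap 0.0852 q [ 0.37  0.06 -0.07  1.45 -0.01  1.65]
shift cm [-0.07  5.76  0.03] roll 0.001
```

View pics/a4.png

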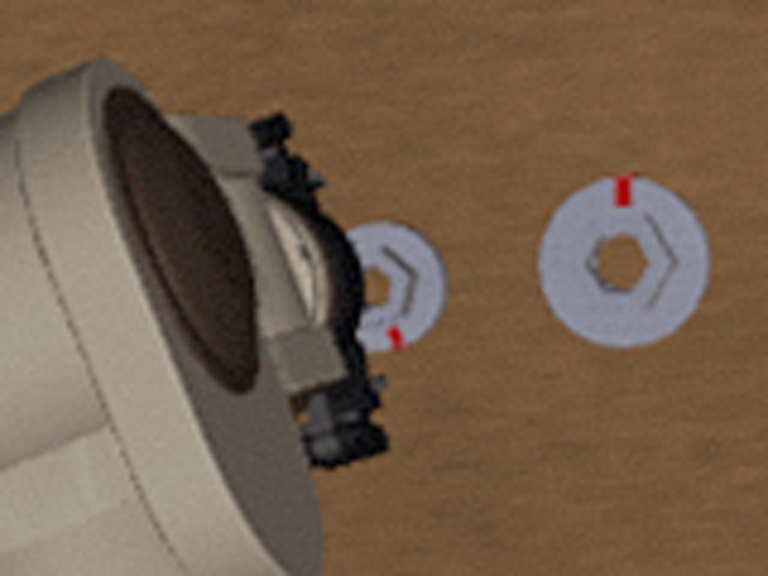

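{"method": "drive_tool", "body": {
  "commands": [
    [[0,0,0],0,40],
    [[0,0,0],0,40],
    [[0,0,0],0,40],
    [[0,0,0],0,40],
    [[0,0,0],0,40],
    [[0,0,0],0,40]
  ]
}}

```text
clock: 2.8
tool_pos: [0.504, 0.1959, 0.0852]
orientation: [-1.576, 0.001, 0.29]
contact_force: [-0.1, -0.4, 0.5]
finger_gap: 0.0341
```

```bash
python3 - <<'E'
from h import *
delta([.503,.1932,.024],.286)
p,d=bot.camera("side");C=cloud("side",d)
cv2.imwrite("pics/a5.png",cv2.resize(p[130:230,230:310,::-1],None,fx=6,fy=6,interpolation=2))
E
```

```text
t 2.8 pos [0.504  0.1959 0.0852] rpy [-1.576e+00  1.000e-03  2.900e-01] F [-0.1 -0.4  0.5] gap 0.0341 q [ 0.37  0.05 -0.07  1.45 -0.    1.65]
shift cm [-0.17  6.12 -0.19] roll 0.004
```

View pics/a5.png

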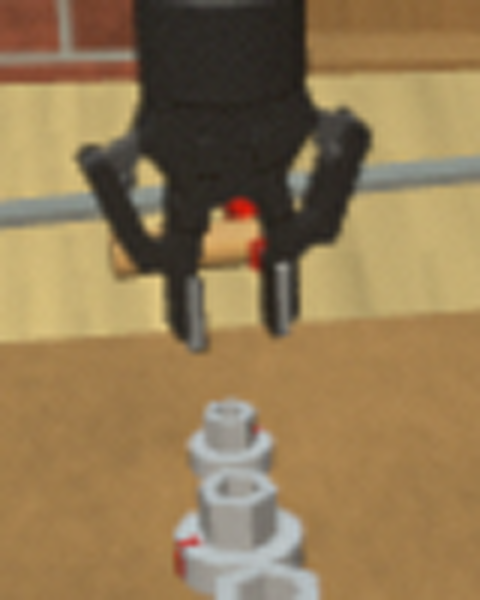

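```bash
python3 - <<'E'
from h import *
def aty(n,u,v,y):
    o,d=ray(n,u,v);return o+d*(y-o[1])/d[1]
print(aty("side",269.8,186.7,.195), proj("side",[.504,.1959,.0852]))
E
```

```text
[0.50549483 0.195      0.1247806 ] [269.78167217 198.9734196 ]
```

```bash
python3 - <<'E'
from h import *
for q in([.504,.195,.155],[.504,.195,.18],[.504,.195,.22],[.504,.25,.155]):print(q,proj("top",q),proj("side",q))
p,d=bot.camera("top");C=cloud("top",d);g=p.mean(-1)
for v in range(250,330,6):
  for u in range(190,222,4):
    if g[v,u]<60:print(u,v,C[v,u].round(3),end=";")
delta([.503,.1932,.024],.286)
E
```

```text
[0.504, 0.195, 0.155] [205.72743052 289.69537063] [268.85081028 176.95428666]
[0.504, 0.195, 0.18] [203.12660146 289.9751952 ] [268.49745847 168.66873583]
[0.504, 0.195, 0.22] [198.68532541 290.45303444] [267.91491019 155.0088843 ]
[0.504, 0.25, 0.155] [179.02060549 290.4819469 ] [267.99929869 168.65925771]
194 262 [0.559 0.203 0.223];198 262 [0.559 0.199 0.205];194 268 [0.548 0.204 0.217];198 268 [0.548 0.204 0.181];202 268 [0.548 0.196 0.182];202 274 [0.534 0.174 0.287];206 280 [0.523 0.164 0.297];210 280 [0.523 0.164 0.265];190 286 [0.516 0.136 0.535];210 286 [0.513 0.159 0.289];190 292 [0.508 0.133 0.549];210 292 [0.502 0.159 0.293];214 292 [0.496 0.202 0.033];190 298 [0.501 0.132 0.552];206 298 [0.493 0.158 0.33 ];210 298 [0.491 0.161 0.281];190 304 [0.493 0.133 0.549];210 304 [0.476 0.181 0.183];190 310 [0.485 0.134 0.546];210 310 [0.464 0.181 0.182];214 310 [0.464 0.171 0.195];210 316 [0.455 0.174 0.221];214 316 [0.454 0.168 0.211];202 322 [0.444 0.188 0.228];210 322 [0.444 0.173 0.227];t 2.9 pos [0.504  0.1958 0.0851] rpy [-1.576e+00  1.000e-03  2.900e-01] F [-0.3  0.5 -0.5] gap 0.034 q [ 0.37  0.05 -0.07  1.45 -0.    1.65]
shift cm [-0.17  6.11 -0.19] roll 0.004
```

{"method": "drive_tool", "body": {
  "commands": [
    [[-0.1,0,-0.2],0,100],
    [[0,0,-0.1],0,100],
    [[0,0,0],0,100],
    [[0,2.0,0],0,100],
    [[0,2.0,0],0,100],
    [[0,1.5,0],0,100],
    [[0,0.5,0],0,100],
    [[0,0,0],0,100]
  ]
}}

```text
clock: 3.7
tool_pos: [0.5046, 0.1918, 0.0239]
orientation: [-1.576, 0.0, 0.289]
contact_force: [1.0, -0.3, -1.0]
finger_gap: 0.0853
```

```bash
python3 - <<'E'
from h import *
delta([.503,.1932,.024],.286)
p,d=bot.camera("side");C=cloud("side",d)
cv2.imwrite("pics/a6.png",cv2.resize(p[150:250,230:310,::-1],None,fx=6,fy=6,interpolation=2))
E
```

```text
t 3.7 pos [0.5046 0.1918 0.0239] rpy [-1.576  0.     0.289] F [ 1.  -0.3 -1. ] gap 0.0853 q [ 0.37  0.06 -0.17  1.34 -0.    1.65]
shift cm [-0.11 -0.01  0.18] roll 0.003
```

View pics/a6.png

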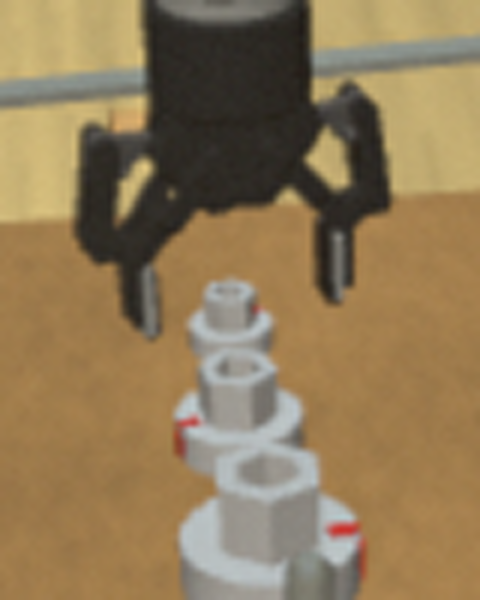

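{"method": "drive_tool", "body": {
  "commands": [
    [[-0.1,0,0.1],0,25],
    [[0,0,0],0,25],
    [[0,0,0],0,25],
    [[0,0,0],0,25],
    [[0,0,0],0,25],
    [[0,0,0],0,25]
  ]
}}

```text
clock: 4.35
tool_pos: [0.505, 0.1933, 0.0275]
orientation: [-1.575, -0.005, 0.289]
contact_force: [0.8, 0.5, 0.5]
finger_gap: 0.0214
```

```bash
python3 - <<'E'
from h import *
delta([.503,.1932,.024],.286)
p,d=bot.camera("side");C=cloud("side",d)
cv2.imwrite("pics/a7.png",cv2.resize(p[150:250,230:310,::-1],None,fx=6,fy=6,interpolation=2))
E
```

```text
t 4.35 pos [0.505  0.1933 0.0275] rpy [-1.575 -0.005  0.289] F [0.8 0.5 0.5] gap 0.0214 q [ 0.37  0.06 -0.17  1.34 -0.    1.65]
shift cm [-0.2   0.35  0.05] roll 0.003
```

View pics/a7.png

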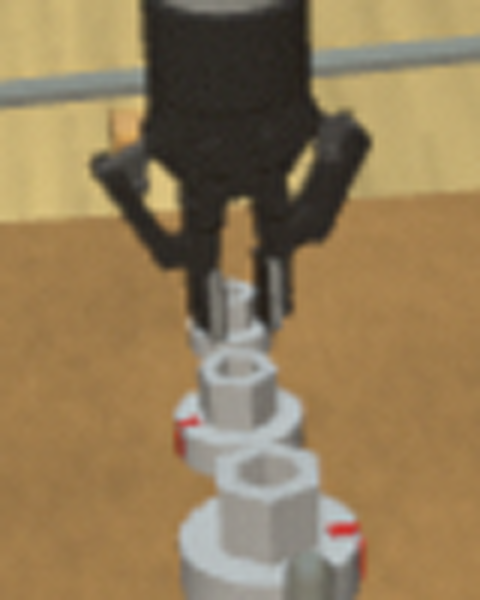

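{"method": "drive_tool", "body": {
  "commands": [
    [[-0.1,0,0],0,100],
    [[-0.1,0,0],0,100],
    [[0,0,0],0,100],
    [[0,0,0],0,100],
    [[0,1.5,0],0,100],
    [[0,1.5,0],0,100],
    [[0,0,0],0,100]
  ]
}}

```text
clock: 5.1
tool_pos: [0.5028, 0.1924, -0.0056]
orientation: [-1.575, -0.004, 0.289]
contact_force: [0.4, 0.2, 0.6]
finger_gap: 0.0855
```

```bash
python3 - <<'E'
from h import *
delta([.503,.1932,-.016],.286)
p,d=bot.camera("side");C=cloud("side",d)
cv2.imwrite("pics/a8.png",cv2.resize(p[150:250,230:310,::-1],None,fx=6,fy=6,interpolation=2))
E
```

```text
t 5.1 pos [ 0.5028  0.1924 -0.0056] rpy [-1.575 -0.004  0.289] F [0.4 0.2 0.6] gap 0.0855 q [ 0.37  0.07 -0.22  1.27 -0.    1.65]
shift cm [0.04 1.04 0.08] roll 0.003
```

View pics/a8.png

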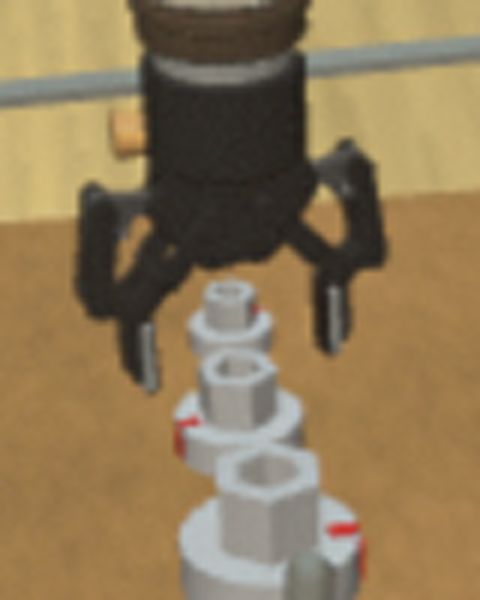

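{"method": "drive_tool", "body": {
  "commands": [
    [[0.05,0.8,0.1],0,100],
    [[0,0,0],0,100],
    [[0,0.1,0],0,60],
    [[0,0.1,0],0,45],
    [[0,0,0],0,45],
    [[0,0.0,0],0,45]
  ]
}}

```text
clock: 5.75
tool_pos: [0.5038, 0.1939, -0.015]
orientation: [-1.575, -0.006, 0.289]
contact_force: [0.3, -1.5, -0.6]
finger_gap: 0.0384
```

```bash
python3 - <<'E'
from h import *
delta([.503,.1932,-.016],.286)
p,d=bot.camera("side");C=cloud("side",d)
cv2.imwrite("pics/a9.png",cv2.resize(p[180:240,240:300,::-1],None,fx=9,fy=9,interpolation=2))
E
```

```text
t 5.75 pos [ 0.5038  0.1939 -0.015 ] rpy [-1.575 -0.006  0.289] F [ 0.3 -1.5 -0.6] gap 0.0384 q [ 0.37  0.08 -0.23  1.25 -0.    1.65]
shift cm [-0.1   0.1  -0.04] roll 0.003
```

View pics/a9.png

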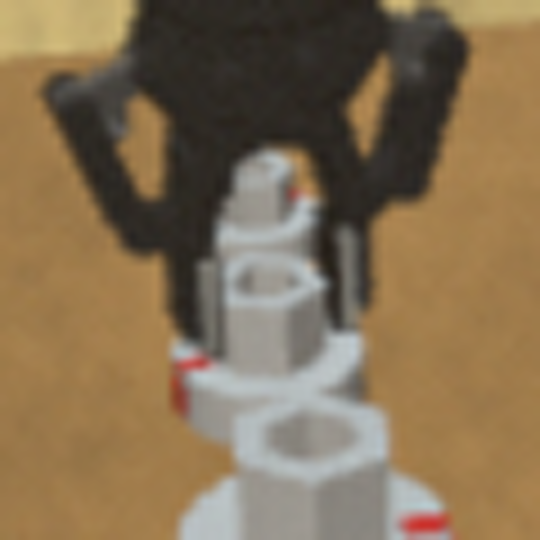

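{"method": "drive_tool", "body": {
  "commands": [
    [[0,-0.1,0],0,30],
    [[0,0,0],0,30],
    [[0,0,0],0,30],
    [[0,0,0],0,30]
  ]
}}

```text
clock: 6.2
tool_pos: [0.5035, 0.1937, -0.0141]
orientation: [-1.575, -0.005, 0.289]
contact_force: [-0.6, 0.0, -1.8]
finger_gap: 0.0325
```

```bash
python3 - <<'E'
from h import *
delta([.503,.1932,-.016],.286)
E
```

```text
t 6.2 pos [ 0.5035  0.1937 -0.0141] rpy [-1.575 -0.005  0.289] F [-0.6  0.  -1.8] gap 0.0325 q [ 0.37  0.08 -0.23  1.26 -0.    1.65]
shift cm [-0.07  0.19 -0.04] roll 0.003
```

{"method": "drive_tool", "body": {
  "commands": [
    [[0,-2,0],0,25],
    [[0,-3,0],0,25],
    [[0,-4,0],0,25],
    [[0,-4,0],0,25],
    [[0,-3,0],0,25],
    [[0,-1,0],0,25],
    [[0,0,0],0,25]
  ]
}}

```text
clock: 6.9
tool_pos: [0.5005, 0.1935, 0.1582]
orientation: [-1.576, 0.001, 0.289]
contact_force: [-0.6, 0.2, -2.7]
finger_gap: 0.0329
```

```bash
python3 - <<'E'
from h import *
delta([.518,-.122,.165],-.11)
p,d=bot.camera("side")
cv2.imwrite("pics/b1.png",cv2.resize(p[100:240,200:340,::-1],None,fx=4,fy=4,interpolation=2))
E
```

```text
t 6.9 pos [0.5005 0.1935 0.1582] rpy [-1.576e+00  1.000e-03  2.890e-01] F [-0.6  0.2 -2.7] gap 0.0329 q [ 0.37  0.05  0.07  1.6  -0.    1.65]
shift cm [ -7.32  -0.51 -30.74] roll 0.399
```

View pics/b1.png

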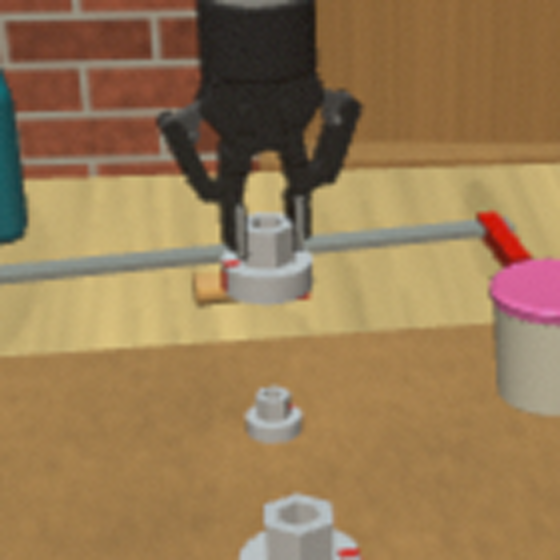

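{"method": "drive_tool", "body": {
  "commands": [
    [[0,-0.2,0],0.13,25],
    [[0,-0.2,0],0.13,25],
    [[0,-0.2,0],0.13,25],
    [[0,0,0],0,25]
  ]
}}

```text
clock: 7.35
tool_pos: [0.4977, 0.1924, 0.1545]
orientation: [-1.582, 0.01, -0.114]
contact_force: [-0.2, -0.0, -2.6]
finger_gap: 0.0331
```

```bash
python3 - <<'E'
from h import *
delta([.518,-.122,.165],-.11)
E
```

```text
t 7.35 pos [0.4977 0.1924 0.1545] rpy [-1.582  0.01  -0.114] F [-0.2 -0.  -2.6] gap 0.0331 q [ 0.37  0.05  0.07  1.6  -0.    2.06]
shift cm [  5.59  -0.77 -31.01] roll -0.004
```

{"method": "drive_tool", "body": {
  "commands": [
    [[0.6,-0.3,-2],0,25],
    [[0.6,-0.3,-3.5],0,25],
    [[0.6,-0.3,-4],0,25],
    [[0.6,-0.2,-4],0,25],
    [[0.6,-0.2,-4],0,25],
    [[0.6,-0.2,-4],0,25],
    [[0.6,-0.2,-4],0,25],
    [[0.6,-0.2,-3],0,25],
    [[0.4,0,-1],0,25],
    [[0,0,0],0,25]
  ]
}}

```text
clock: 8.35
tool_pos: [0.5163, -0.1166, 0.1585]
orientation: [-1.584, 0.033, -0.07]
contact_force: [-0.4, 0.1, -2.1]
finger_gap: 0.0328
```

```bash
python3 - <<'E'
from h import *
delta([.518,-.122,.165],-.11)
E
```

```text
t 8.35 pos [ 0.5163 -0.1166  0.1585] rpy [-1.584  0.033 -0.07 ] F [-0.4  0.1 -2.1] gap 0.0328 q [-0.21  0.06  0.08  1.62 -0.02  1.43]
shift cm [ 0.19 -0.65 -0.54] roll 0.04
```

{"method": "drive_tool", "body": {
  "commands": [
    [[0.2,-0.3,-0.5],0.04,25],
    [[0,0,0],0,25],
    [[0,0,0],0,25],
    [[0,0,0],0,25]
  ]
}}

```text
clock: 8.75
tool_pos: [0.5177, -0.1185, 0.16]
orientation: [-1.584, 0.035, -0.107]
contact_force: [0.5, -0.2, -2.2]
finger_gap: 0.0327
```

```bash
python3 - <<'E'
from h import *
delta([.518,-.122,.165],-.11)
o=[]
for n,(u,v) in {"top":(357,278),"side":(282,240)}.items():
    p,d=bot.camera(n);np.savez(n+"1.npz",p=p,d=d);c=p[v-60:v+60,u-40:u+40,::-1];o.append(cv2.resize(c,(390,585),interpolation=2))
cv2.imwrite("pics/b2.png",np.hstack(o))
E
```

```text
t 8.75 pos [ 0.5177 -0.1185  0.16  ] rpy [-1.584  0.035 -0.107] F [ 0.5 -0.2 -2.2] gap 0.0327 q [-0.21  0.07  0.1   1.63 -0.02  1.46]
shift cm [ 0.05 -0.5  -0.35] roll 0.003
```

View pics/b2.png

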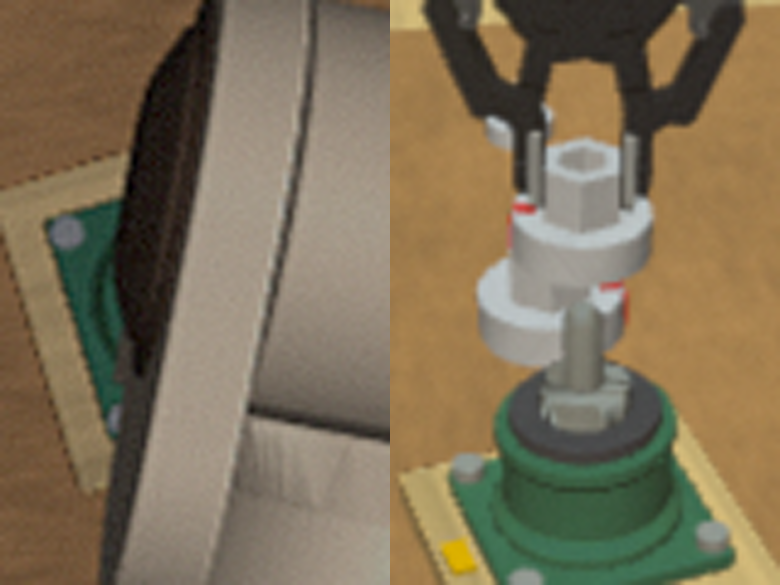

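```bash
python3 - <<'E'
from h import *
R=Rn.from_euler("xyz",bot.state()["orientation"]).as_matrix();print(R[:,1])
z=np.load("side1.npz");p=z["p"];C=cloud("side",z["d"])
print("hextop",plane("side",281.6,212.4,.2205),"nose",plane("side",281.6,241.5,.145))
h=cv2.cvtColor(p,cv2.COLOR_RGB2HSV);m=np.zeros((480,640),bool)
m[205:240,262:300]=((h[...,1]<60)&(h[...,2]>90))[205:240,262:300]
m&=abs(C[...,1]+.122)<.06
P=C[m];print(len(P));print(np.histogram(P[:,2],bins=np.arange(.16,.24,.004)))
b=cv2.findContours(m.astype(np.uint8),0,1)[0];c=max(b,key=cv2.contourArea)[:,0]
for v in range(208,240):
    r=c[c[:,1]==v,0]
    if len(r):print(v,r.min(),r.max(),end="; ")
for lo,hi in((.186,.194),(.214,.224)):
    Q=P[(P[:,2]>lo)&(P[:,2]<hi)];print(lo,len(Q),Q.mean(0),(Q.min(0)+Q.max(0))/2)
E
```

```text
[-0.0360644  -0.00912692 -0.99930779]
hextop [ 0.51959408 -0.11635265  0.2205    ] nose [ 0.51800665 -0.11445726  0.145     ]
724
(array([  0,   0,   0,   6,  48,  43,  45,  47, 141,  51,  25,  35,  47,
        49,  59,  81,  11,  13,  12]), array([0.16 , 0.164, 0.168, 0.172, 0.176, 0.18 , 0.184, 0.188, 0.192,
       0.196, 0.2  , 0.204, 0.208, 0.212, 0.216, 0.22 , 0.224, 0.228,
       0.232, 0.236]))
208 270 292; 209 270 292; 210 270 292; 211 270 292; 212 270 291; 213 270 291; 214 270 291; 215 270 291; 216 270 291; 217 270 291; 218 270 291; 219 269 291; 220 268 294; 221 268 294; 222 272 294; 223 272 295; 224 267 295; 225 267 295; 226 267 295; 227 267 294; 228 267 294; 229 267 294; 230 267 294; 231 267 294; 232 267 294; 233 268 294; 234 268 293; 235 269 292; 236 271 290; 237 273 288; 238 277 284; 0.186 116 [ 0.52050789 -0.13713866  0.19061205] [ 0.5175089  -0.12706809  0.1900751 ]
0.214 172 [ 0.51744119 -0.12135411  0.21911282] [ 0.5163758  -0.11612343  0.218928  ]
```

```bash
python3 - <<'E'
from h import *
z=np.load("side1.npz");p=z["p"].astype(int)
for v in (244,248,252,256,260):print(v,p[v,272:294].tolist() if v in(252,) else [int(x.mean()) for x in p[v,270:296]])
for c in([.5155,-.126],[.5177,-.1229]):
  for zz in(.105,.12,.147,.164,.184,.22):print(c,zz,proj("side",[*c,zz]).round(1))
E
```

```text
244 [192, 191, 188, 187, 180, 171, 182, 163, 119, 127, 139, 140, 136, 120, 104, 122, 141, 128, 107, 84, 95, 121, 126, 124, 125, 124]
248 [158, 157, 160, 160, 160, 159, 159, 127, 110, 114, 121, 121, 119, 108, 100, 102, 118, 114, 102, 101, 122, 126, 127, 126, 126, 126]
252 [[162, 158, 151], [164, 161, 154], [163, 160, 151], [167, 163, 155], [166, 162, 154], [143, 138, 132], [118, 114, 104], [121, 119, 107], [125, 123, 111], [126, 124, 111], [122, 119, 106], [113, 111, 99], [99, 98, 88], [111, 100, 83], [155, 124, 83], [170, 133, 82], [176, 134, 80], [174, 135, 80], [173, 136, 83], [170, 131, 80], [168, 128, 78], [167, 128, 79]]
256 [121, 104, 90, 84, 111, 117, 117, 109, 103, 113, 119, 117, 115, 104, 91, 90, 131, 143, 143, 137, 112, 89, 91, 109, 122, 126]
260 [79, 76, 80, 110, 117, 117, 118, 119, 121, 121, 113, 111, 117, 115, 123, 129, 134, 133, 133, 131, 94, 65, 71, 73, 74, 74]
[0.5155, -0.126] 0.105 [281.2 259.2]
[0.5155, -0.126] 0.12 [281.1 253.8]
[0.5155, -0.126] 0.147 [280.8 243.7]
[0.5155, -0.126] 0.164 [280.6 237.3]
[0.5155, -0.126] 0.184 [280.4 229.5]
[0.5155, -0.126] 0.22 [280. 215.]
[0.5177, -0.1229] 0.105 [282.1 258.3]
[0.5177, -0.1229] 0.12 [282.  252.9]
[0.5177, -0.1229] 0.147 [281.7 242.9]
[0.5177, -0.1229] 0.164 [281.5 236.4]
[0.5177, -0.1229] 0.184 [281.3 228.7]
[0.5177, -0.1229] 0.22 [280.9 214.2]
```

{"method": "drive_tool", "body": {
  "commands": [
    [[0,0.5,-0.4],0,25],
    [[0,0.6,-0.1],0,25],
    [[0,0.5,0],0,25],
    [[0,0,0],0,25]
  ]
}}

```text
clock: 9.25
tool_pos: [0.5164, -0.1237, 0.1426]
orientation: [-1.584, 0.035, -0.106]
contact_force: [-0.5, -0.1, -1.9]
finger_gap: 0.0328
```

```bash
python3 - <<'E'
from h import *
delta([.517,-.122,.115],-.11)
p,d=bot.camera("side")
cv2.imwrite("pics/b3.png",cv2.resize(p[190:280,240:325,::-1],None,fx=6,fy=6,interpolation=2))
E
```

```text
t 9.25 pos [ 0.5164 -0.1237  0.1426] rpy [-1.584  0.035 -0.106] F [-0.5 -0.1 -1.9] gap 0.0328 q [-0.22  0.07  0.06  1.6  -0.02  1.45]
shift cm [0.14 2.76 0.21] roll 0.004
```

View pics/b3.png

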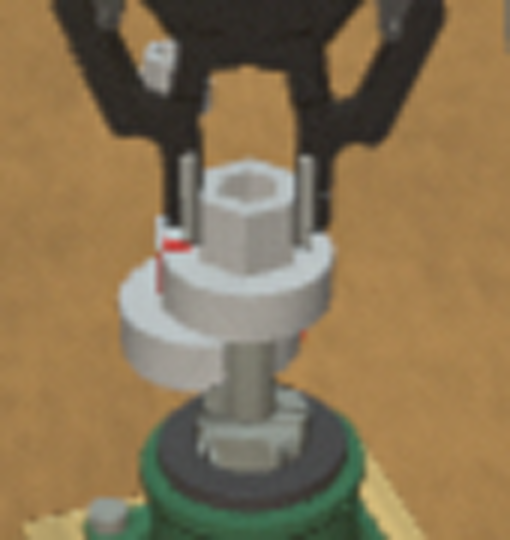

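{"method": "drive_tool", "body": {
  "commands": [
    [[0.1,0.6,0.15],0,25],
    [[0,0.5,0],0,25],
    [[0,0.4,0],0,25],
    [[0,0.3,0],0,25]
  ]
}}

```text
clock: 9.7
tool_pos: [0.5173, -0.1224, 0.1238]
orientation: [-1.584, 0.034, -0.106]
contact_force: [1.0, 0.6, -3.2]
finger_gap: 0.0326
```

```bash
python3 - <<'E'
from h import *
delta([.517,-.122,.105],-.11)
E
```

```text
t 9.7 pos [ 0.5173 -0.1224  0.1238] rpy [-1.584  0.034 -0.106] F [ 1.   0.6 -3.2] gap 0.0326 q [-0.22  0.06  0.02  1.56 -0.02  1.45]
shift cm [0.03 1.88 0.06] roll 0.004
```

Now into the taper, gently.

{"method": "drive_tool", "body": {
  "commands": [
    [[0,0.3,0],0,25],
    [[0,0.3,0],0,25],
    [[0,0.3,0],0,25]
  ]
}}

```text
clock: 10.0
tool_pos: [0.5169, -0.1224, 0.114]
orientation: [-1.584, 0.034, -0.106]
contact_force: [-0.3, 0.6, -2.7]
finger_gap: 0.0328
```

```bash
python3 - <<'E'
from h import *
delta([.517,-.122,.105],-.11)
p,d=bot.camera("side")
cv2.imwrite("pics/b4.png",cv2.resize(p[190:280,240:325,::-1],None,fx=6,fy=6,interpolation=2))
E
```

```text
t 10.0 pos [ 0.5169 -0.1224  0.114 ] rpy [-1.584  0.034 -0.106] F [-0.3  0.6 -2.7] gap 0.0328 q [-0.22  0.06 -0.    1.54 -0.02  1.45]
shift cm [0.04 0.89 0.06] roll 0.004
```

View pics/b4.png

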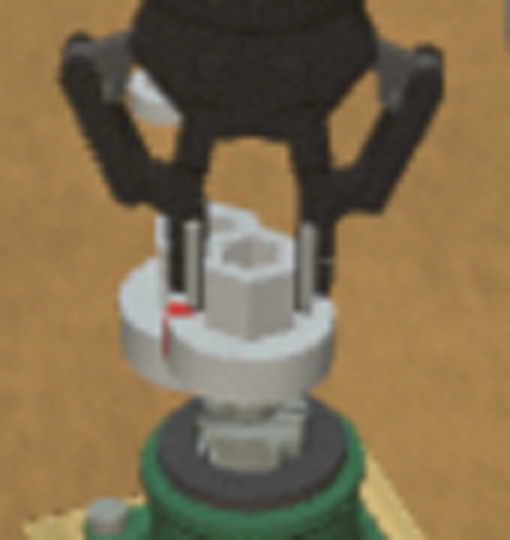

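{"method": "drive_tool", "body": {
  "commands": [
    [[0.01,0.25,0],0,25],
    [[0.01,0.25,0],0,25],
    [[0.01,0.25,0],0,25]
  ]
}}

```text
clock: 10.35
tool_pos: [0.5169, -0.1229, 0.1059]
orientation: [-1.584, 0.034, -0.106]
contact_force: [-0.2, -0.4, -1.6]
finger_gap: 0.0326
```

{"method": "drive_tool", "body": {
  "commands": [
    [[0.01,0.25,0],0,25],
    [[0.01,0.25,0],0,25]
  ]
}}

```text
clock: 10.55
tool_pos: [0.5169, -0.1231, 0.1005]
orientation: [-1.585, 0.034, -0.106]
contact_force: [-1.1, -0.6, -2.4]
finger_gap: 0.0328
```

{"method": "drive_tool", "body": {
  "commands": [
    [[0.01,0.25,0.03],0,25],
    [[0.01,0.25,0.03],0,25]
  ]
}}

```text
clock: 10.75
tool_pos: [0.5167, -0.1231, 0.0953]
orientation: [-1.586, 0.034, -0.107]
contact_force: [-1.3, -3.5, 0.5]
finger_gap: 0.0326
```

{"method": "drive_tool", "body": {
  "commands": [
    [[0.01,0.2,0.03],0,25],
    [[0.01,0.15,0],0,25]
  ]
}}

```text
clock: 10.95
tool_pos: [0.5166, -0.1232, 0.0916]
orientation: [-1.587, 0.034, -0.107]
contact_force: [-1.5, -1.6, -0.4]
finger_gap: 0.0325
```

{"method": "drive_tool", "body": {
  "commands": [
    [[0,0.1,0],0.05,25],
    [[0,0.05,0],0.05,25]
  ]
}}

```text
clock: 11.15
tool_pos: [0.5166, -0.1234, 0.0899]
orientation: [-1.59, 0.032, -0.209]
contact_force: [-0.6, -2.5, 1.8]
finger_gap: 0.0329
```

{"method": "drive_tool", "body": {
  "commands": [
    [[0,0.05,0],0.05,25],
    [[0,0.05,0],0.05,25]
  ]
}}

```text
clock: 11.35
tool_pos: [0.5168, -0.1241, 0.0897]
orientation: [-1.595, 0.028, -0.314]
contact_force: [-4.1, -3.8, 4.5]
finger_gap: 0.0324
```

{"method": "drive_tool", "body": {
  "commands": [
    [[0,0.03,0],0.04,25]
  ]
}}

```text
clock: 11.45
tool_pos: [0.5166, -0.1243, 0.0897]
orientation: [-1.596, 0.027, -0.356]
contact_force: [-2.7, -2.1, 0.9]
finger_gap: 0.0328
```

{"method": "drive_tool", "body": {
  "commands": [
    [[0,0.04,0],0.03,25]
  ]
}}

```text
clock: 11.55
tool_pos: [0.5165, -0.1243, 0.0895]
orientation: [-1.597, 0.026, -0.388]
contact_force: [-1.4, 0.3, -1.6]
finger_gap: 0.0324
```

{"method": "drive_tool", "body": {
  "commands": [
    [[0,0.1,0],0.0,25]
  ]
}}

```text
clock: 11.65
tool_pos: [0.5166, -0.1239, 0.0884]
orientation: [-1.596, 0.026, -0.388]
contact_force: [-0.9, 0.2, -1.7]
finger_gap: 0.0325
```

{"method": "drive_tool", "body": {
  "commands": [
    [[0,0.12,0],0.02,25]
  ]
}}

```text
clock: 11.75
tool_pos: [0.5166, -0.1238, 0.0871]
orientation: [-1.597, 0.026, -0.408]
contact_force: [-1.7, -1.4, -0.3]
finger_gap: 0.0323
```

{"method": "drive_tool", "body": {
  "commands": [
    [[0,0.2,0],-0.01,25],
    [[0,0.2,0],0,25]
  ]
}}

```text
clock: 11.95
tool_pos: [0.5164, -0.1237, 0.0826]
orientation: [-1.596, 0.027, -0.397]
contact_force: [-1.4, -0.7, -0.9]
finger_gap: 0.0328
```

{"method": "drive_tool", "body": {
  "commands": [
    [[0,0.15,0],0,25]
  ]
}}

```text
clock: 12.05
tool_pos: [0.5163, -0.1237, 0.0808]
orientation: [-1.596, 0.027, -0.396]
contact_force: [-1.9, -1.7, -0.7]
finger_gap: 0.0328
```

{"method": "drive_tool", "body": {
  "commands": [
    [[0,0.15,0],0,25]
  ]
}}

```text
clock: 12.15
tool_pos: [0.5162, -0.1238, 0.079]
orientation: [-1.596, 0.027, -0.396]
contact_force: [-0.6, -0.4, -2.5]
finger_gap: 0.0327
```

{"method": "drive_tool", "body": {
  "commands": [
    [[0,0.12,0],0,25]
  ]
}}

```text
clock: 12.25
tool_pos: [0.5162, -0.1238, 0.0785]
orientation: [-1.596, 0.026, -0.396]
contact_force: [-6.5, -0.3, 12.3]
finger_gap: 0.0332
```

{"method": "drive_tool", "body": {
  "commands": [
    [[0,0.06,0],0,25]
  ]
}}

```text
clock: 12.35
tool_pos: [0.5162, -0.1238, 0.0786]
orientation: [-1.596, 0.026, -0.396]
contact_force: [-3.4, -0.5, 4.2]
finger_gap: 0.033
```

{"method": "drive_tool", "body": {
  "commands": [
    [[0,-0.03,0],0,45],
    [[0,0,0],0,60],
    [[0,0,0],0,80],
    [[0,0,0],0,100],
    [[0,0,0],0,100],
    [[0,0,0],0,100]
  ]
}}

```text
clock: 12.95
tool_pos: [0.5174, -0.1234, 0.0792]
orientation: [-1.594, 0.024, -0.395]
contact_force: [0.5, -0.9, 0.5]
finger_gap: 0.0854
```

```bash
python3 - <<'E'
from h import *
delta([.517,-.122,.2],-.39)
p,d=bot.camera("side")
cv2.imwrite("pics/c1.png",cv2.resize(p[190:290,240:325,::-1],None,fx=6,fy=6,interpolation=2))
E
```

```text
t 12.95 pos [ 0.5174 -0.1234  0.0792] rpy [-1.594  0.024 -0.395] F [ 0.5 -0.9  0.5] gap 0.0854 q [-0.22  0.06 -0.07  1.47 -0.02  1.74]
shift cm [ -0.38 -12.08  -0.17] roll -0.005
```

View pics/c1.png

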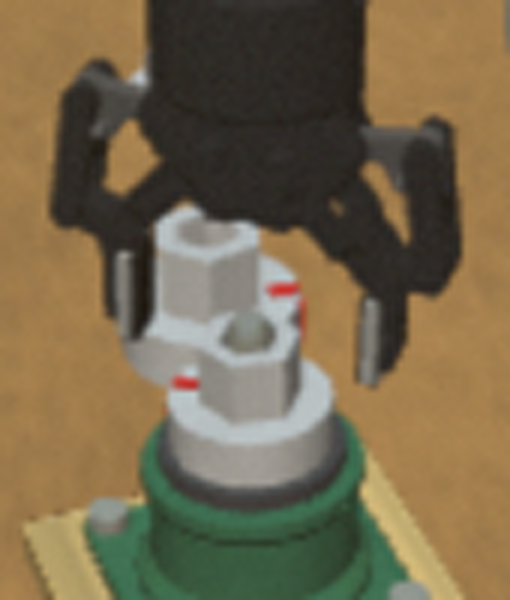

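{"method": "drive_tool", "body": {
  "commands": [
    [[0,-1,0],0,100],
    [[0,-2,0],0,100],
    [[0,-3,0],0,100],
    [[0,-3,0],0,100],
    [[0,-3,0],0,100],
    [[0,-1,0],0,100],
    [[-3,0,3],0,100],
    [[-4,0,4],0,100],
    [[-4,0,4],0,100],
    [[-4,0,4],0,100],
    [[-4,0,4],0,100],
    [[-1,0,1],0,100],
    [[0,0,0],0,100]
  ]
}}

```text
clock: 14.3
tool_pos: [0.4201, 0.1224, 0.2154]
orientation: [-1.594, 0.024, -0.399]
contact_force: [-0.3, -0.4, 0.5]
finger_gap: 0.0855
```

```bash
python3 - <<'E'
from h import *
delta([.517,-.122,.2],-.39)
o=[]
for n,(u,v) in {"top":(357,278),"side":(282,240)}.items():
    p,d=bot.camera(n);cv2.imwrite(f"pics/{n}_end.png",p[...,::-1]);c=p[v-40:v+40,u-40:u+40,::-1];o.append(cv2.resize(c,(390,390),interpolation=2))
    C=cloud(n,d)[v-40:v+40,u-40:u+40].reshape(-1,3)
    m=np.hypot(C[:,0]-.5175,C[:,1]+.123)<.036
    Z=C[m,2];print(n,np.histogram(Z,bins=np.arange(.08,.16,.004)))
    for lo,hi in((.108,.116),(.134,.142)):
        k=m&(C[:,2]>lo)&(C[:,2]<hi);Q=C[k];print(lo,len(Q),np.median(Q[:,2]),((Q.min(0)+Q.max(0))/2).round(4))
cv2.imwrite("pics/c2.png",np.hstack(o))
E
```

```text
t 14.3 pos [0.4201 0.1224 0.2154] rpy [-1.594  0.024 -0.399] F [-0.3 -0.4  0.5] gap 0.0855 q [ 0.29 -0.13  0.01  1.74 -0.    2.25]
shift cm [ 18.46   1.53 -18.73] roll -0.009
top (array([  3,   6,  80,  98,  11,   1,  12, 176, 219,  10,   4,   7,   4,
        16, 118,  50,  22,   9,   0]), array([0.08 , 0.084, 0.088, 0.092, 0.096, 0.1  , 0.104, 0.108, 0.112,
       0.116, 0.12 , 0.124, 0.128, 0.132, 0.136, 0.14 , 0.144, 0.148,
       0.152, 0.156]))
0.108 395 0.11233291096397724 [ 0.5178 -0.1232  0.112 ]
0.134 158 0.13856654088603004 [ 0.5176 -0.1228  0.138 ]
side (array([ 14,  44,  51,  86,  37,  42,  38,  87, 141,  28,  25,  26,  23,
        27,  93,  17,  20,   1,   0]), array([0.08 , 0.084, 0.088, 0.092, 0.096, 0.1  , 0.104, 0.108, 0.112,
       0.116, 0.12 , 0.124, 0.128, 0.132, 0.136, 0.14 , 0.144, 0.148,
       0.152, 0.156]))
0.108 228 0.11250729248809838 [ 0.5156 -0.1269  0.1121]
0.134 121 0.13819570879220588 [ 0.516  -0.1229  0.1379]
```

View pics/c2.png

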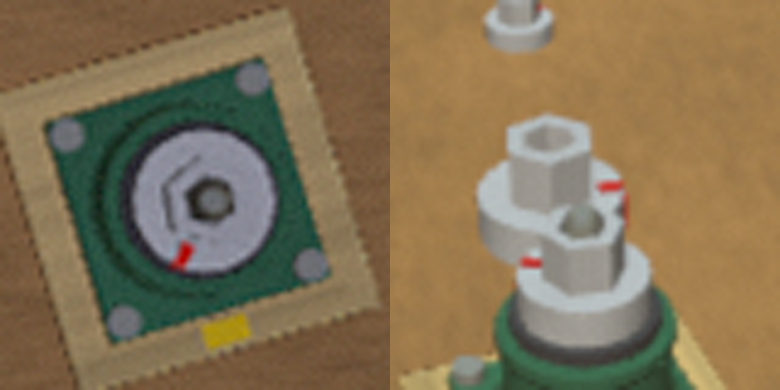

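View pics/top_end.png

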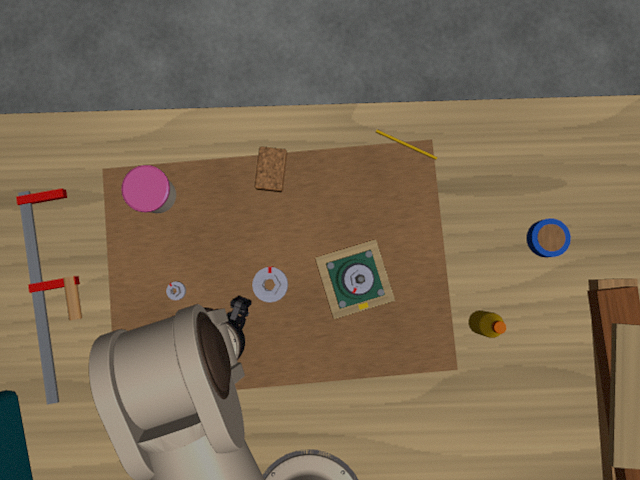

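```bash
python3 -c "
from station import bot
print(bot.close_job(),bot.state()['clock'])"
```

```text
the job is handed in; nothing more can be done
the job is handed in; nothing more can be done
```

The hub is home on the spindle, released, and the job is handed in at about 14.4 s of the 72 s. I gripped the middle-sized hub by its hexagon and lowered it over the nose to the shoulder. There I turned it 0.28 rad under light pressure until the tab dropped into the keyway, then set it down on the collar and let go. The highest reading I took at the wrist was about 14 N; the hub-to-spindle contact force itself was not measured.

**Last checks:**
- **Height:** the flange top is at 112.3 mm and the hexagon top at 138.5 mm, against 112 and 138 mm expected when home.
- **Centring:** the top view puts the hub's axis within 1 mm of the spindle's. The side view scatters about 4 mm in y, roughly what it showed for the spindle before the move.
- **Other things:** the pail, sanding block and glue bottle appear at the same pixels as at the start in the top picture, and the arm is clear.

**Readings that disagreed:**
- **Fingertip height:** both cameras showed the real fingertips about 40 mm higher than the reported TCP height. I trusted the cameras, and a trial closing above the hub confirmed them.
- **Tool tilt:** the tool was tilted about 2 degrees during insertion, and I could not correct this with the moves available. It caused no noticeable force.

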